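# Slide the low coffee tray under the worktop shelf

### The job

Slide the low wooden tray with the coffee disc in it along the worktop and under the little raised shelf, handle towards you, midway between the shelf's legs and square to it, until the tray's front wall is level with the front edge of the shelf board and only the handle stands out. Keep the tray level with the disc in it, bump neither the board nor the legs with tray or gripper, and leave the deep tray of the same make where it stands.

Things in the scene. Friction and masses are not known exactly. Their poses are not given: they have to be found in the camera images.
- low_tray: low tray: loose open light-wood tray, 110 (x) x 130 (y) mm, 34 high, 0.25 kg, slides easily; walls and floor 5. Origin: underside centre of the box part; x points from handle to back wall, z up. Paddle handle on the front wall along -x, y = 0: 22 wide, z = 16 to 32, from x = -55 to -127 mm (last 11 rounded); grip it across at x = -100. Starts left or right of the middle, handle roughly to the robot
- riser: raised shelf, fixed: brown board 120 (x) x 260 (y) mm, 14 thick, underside 64 above the worktop; dark 10 mm bar legs at x = +-50, y = +-115, 214 free between their feet. Jars on its rear half reach z = 180. Origin: on the worktop under the board's centre; x front to back, y left, z up. Low tray is home with its origin at x = -5 mm, y = 0 in this frame, same yaw
- deep_tray: deep tray, a bystander: same make, plan and handle as the low tray, but 80 mm high (handle z = 62 to 78), 0.45 kg, loose, a white kitchen timer in it; too high for the shelf. Origin and axes as for the low tray. Stands on the other side of the middle from the low tray
- coffee_disc: coffee disc: flat round pod, 65 x 70 mm, 13 high, 12 g, brown with a clear rim, lying loose in the low tray. Origin: centre of its underside
Mind the look-alikes: they are no part of the job. What is meant by the coffee_disc is not orange or yellow, and is the smaller of those in its own colour.

How it is judged:
By the outcome, as a careful person would: the job done as asked, in the order asked, and still so for the second after the job is handed in, with the robot touching nothing.
It also fails if it takes over 48 s, if anything falls off the work surface, if the arm or the gripper's body presses on something with over 40 N, if the wrist force passes 120 N, or if a joint passes its speed limit or range.

### The arm

A 6-joint arm with a two-finger parallel gripper is mounted at the origin on a cart in front of the work surface, level with it; the furniture and walls round the work are solid. World frame = base frame: x ahead of the robot, y to its left, z up, the work surface at z = 0. Lengths are in mm, angles in rad, forces in N, time in s.
With the tool pointing down it reaches from about 350 to 925 mm from the base axis. Payload 6.4 kg.
Tool frame: the origin (TCP) lies at the very end of the fingers, on their centre line; the grasp point (between the pads) lies 19 mm behind it; z points along the fingers, y is the direction in which the jaws open and shut (so a half turn about z gives the same grasp; the last joint's range is limited). The gripper opens to 94 mm and grips with 3 to 60 N. Pads are 16 mm wide; open, the fingers measure 119 mm over their backs; the gripper's body (75 mm by 177 mm) begins 78 mm behind the grasp point.
Start: joints at [1.142, 0.245, 1.558, -0, 1.339, -0.174], TCP at [163.83, 629.026, 205.455] pointing down, gripper open.
Joint ranges: [-3.13, 3.13], [-1.02, 2.26], [0.13, 2.54], [-0.95, 4.09], [0.21, 2.88], [-2.74, 2.74]. Speed limits (rad/s): [2.57, 2.57, 3.14, 3.14, 3.14, 3.14].

### API

Orientations are given as a rotation vector (axis times angle).
In Python, from bench import state, imaging, job gives the robot as it stands. The module is installed in compiled form; this text tells all that it offers.
- The arm moves only by the tool arm_command, never from a script. Its argument "series" is a list of rows, each a list of 3 entries, a list of its own where there are three numbers: the shift along the world's x, y, z in m, then the turn about the world's z in degrees, then the closure, from 0 (fully open) to 1 (shut). A call has 1 to 12 rows; each row shifts and turns the commanded pose from where the row before left it; what a row does not reach is not made up. A row lasts 1/10 s, in which the tool goes at most 50 mm and 8.59 degrees, less where a joint would pass 70% of its speed; a pose out of reach is approached as far as the arm can. A call is refused whole if a number of a shift passes 0.05 or a number of a turn 8.59, either way. A call with a gripper value outside its range is refused whole. The fingers move at their own pace and stop on an object; the grip force is fixed at half the most. Time passes only in rows, so rows that do not move let the fingers close. It gives the time, the measured TCP pose, the force and the opening at its end, in the units of the state.
- state(): the state, without advancing time (a new reading comes with each control period).
- imaging.capture(name): name is "scene" or "top"; returns a dict with "image" (384x512x3 uint8, red, green, blue), "fx", "fy", "cx", "cy" (pixels), "xyz" and "rotation" of the camera in the world. Camera axes: x right, y up, looking along -z (the intrinsics and any distortion apply to the point x, -y, -z); pixel columns grow to the right and rows downward; lengths in mm; the calibration is good to about 2 mm. A picture is of the moment at which its call begins. There is no depth.
- job.sign_off(): hands the job in, once; it reports no verdict.
The state is a dict: "time_s": time; "joint_pos": joint angles; "joint_vel": joint speeds; "effort": joint torques, N m; "tool_pos": TCP position; "tcp_rot": TCP orientation; "wrist_force": force on the tool from outside, world axes, zero at the start; "ft_torque": the same for the moment, N m; "gripper_width": opening from 0.0 (shut) to 1.0 (fully open).
Only numpy, scipy, OpenCV 4.12 (cv2) and the standard library are available. Lean on these libraries where they do the work, as an engineer would, in place of code of your own. Each camera call takes 0.05 s, during which the arm holds its last target.

## Working session

There is one attempt and no reset: what is moved stays moved. The work goes in short steps, Python scripts to look and compute and a tool call to move; the robot and the scene stay as the last step left them, time stands still between calls to the robot, and variables do not carry over. Pictures are saved under pics/ and viewed, and the job is handed in when it is done.

Besides the shell and the picture viewer there is one more tool, called after "Request:" as a command line: name --argument value ..., lists and objects as JSON in quotes. arm_command: Moves the arm, as the interface text tells. Its arguments: {"type":"object","properties":{"series":{"type":"array","items":{"type":"array"}}},"required":["series"]}

```bash
mkdir -p pics; cat > h.py <<'E'
import numpy as np, cv2, pickle
from bench import state, imaging, job
def snap(cam,tag):
    d=imaging.capture(cam); pickle.dump(d,open(f'{cam}_{tag}.pkl','wb'))
    cv2.imwrite(f'pics/{cam}_{tag}.png',cv2.cvtColor(np.asarray(d['image']),cv2.COLOR_RGB2BGR)); return d
def load(cam,tag): return pickle.load(open(f'{cam}_{tag}.pkl','rb'))
def crop(cam,tag,x0,y0,x1,y1,s,name):
    im=cv2.imread(f'pics/{cam}_{tag}.png')[y0:y1,x0:x1]
    cv2.imwrite(f'pics/{name}.png',cv2.resize(im,None,fx=s,fy=s,interpolation=cv2.INTER_CUBIC))
def R(d):
    r=np.array(d['rotation'],float)
    return cv2.Rodrigues(r)[0] if r.size==3 else r.reshape(3,3)
def p2w(d,u,v,z):
    ray=R(d)@np.array([(u-d['cx'])/d['fx'],-(v-d['cy'])/d['fy'],-1.]); c=np.array(d['xyz'],float)
    return c+ray*(z-c[2])/ray[2]
def w2p(d,P):
    q=R(d).T@(np.array(P,float)-np.array(d['xyz'],float))
    return np.array([d['cx']+d['fx']*q[0]/-q[2], d['cy']-d['fy']*q[1]/-q[2]])
E
python3 - <<'E'
from h import *
for c in('scene','top'):
    d=snap(c,'0'); print({k:v for k,v in d.items() if k!='image'})
print(state())
E
```

```text
{'fx': 485.44536369326516, 'fy': 485.44536369326516, 'cx': 257.16581401567987, 'cy': 193.89470690294627, 'xyz': array([-407.00000639, -672.13976447,  596.82580554]), 'rotation': array([ 1.00681051, -0.54293356, -0.86647721])}
{'fx': 401.0132839185323, 'fy': 401.0132839185323, 'cx': 257.5352205868068, 'cy': 191.90506896812718, 'xyz': array([ 393.21742354,  -50.99951675, 1318.52306032]), 'rotation': array([ 0.1042121 , -0.0969549 , -1.53993447])}
{'time_s': 0.1, 'joint_pos': array([ 1.14190349e+00,  2.45711951e-01,  1.55888503e+00, -2.58883890e-06,
        1.33865987e+00, -1.74130275e-01]), 'joint_vel': array([ 9.52180199e-05, -2.92399174e-03, -2.38198273e-03, -1.26598882e-03,
        1.78720917e-03,  6.89579079e-04]), 'effort': array([ 2.93703497e-04, -4.16917026e+01, -3.15525842e+01,  6.86834380e-02,
        3.10221012e-02, -7.45471107e-05]), 'tool_pos': array([163.60115836, 628.52869175, 204.47998935]), 'tcp_rot': array([-3.99035213e-01, -3.11565069e+00,  2.49697841e-03]), 'wrist_force': array([-0.58705275,  0.4339147 , -0.08411785]), 'ft_torque': array([-0.00229366,  0.06922453, -0.04376079]), 'gripper_width': 1.0012914788620872}
```

View pics/scene_0.png

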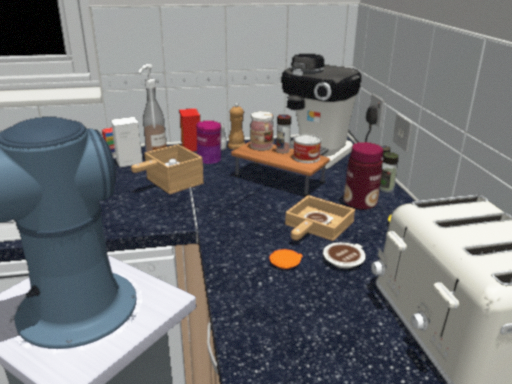

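View pics/top_0.png

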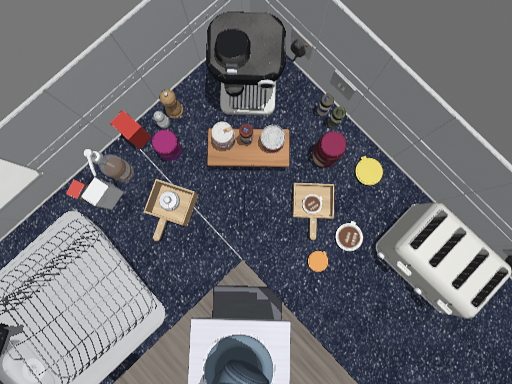

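The top view shows the low tray at about (313,200) with its handle down at (313,232). The deep tray is at (170,203), the shelf at (248,147). The look-alike discs are at (349,236), (318,261) and (369,171). I'll enlarge these.

```bash
python3 - <<'E'
from h import *
crop('top','0',280,170,345,245,8,'c1')
crop('top','0',198,115,300,175,7,'c2')
crop('scene','0',225,100,365,250,4,'c3')
E
```

```text
(no output)
```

View pics/c1.png

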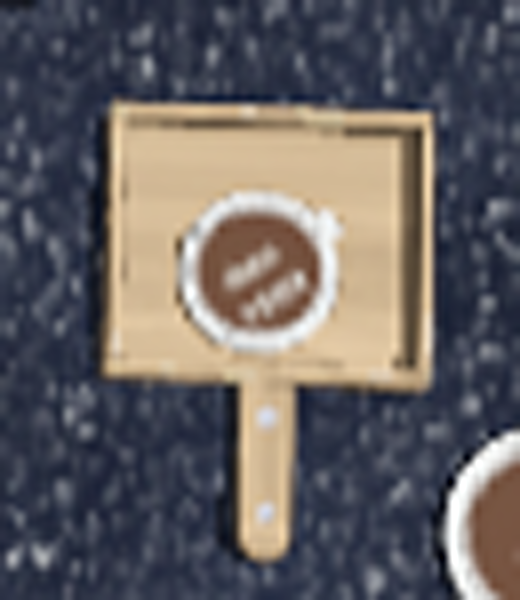

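View pics/c2.png

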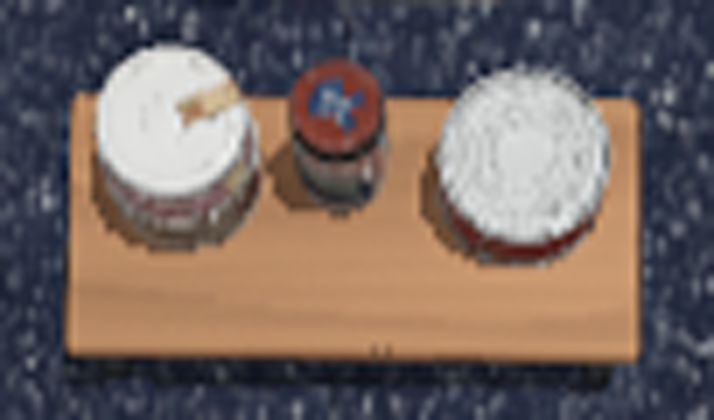

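View pics/c3.png

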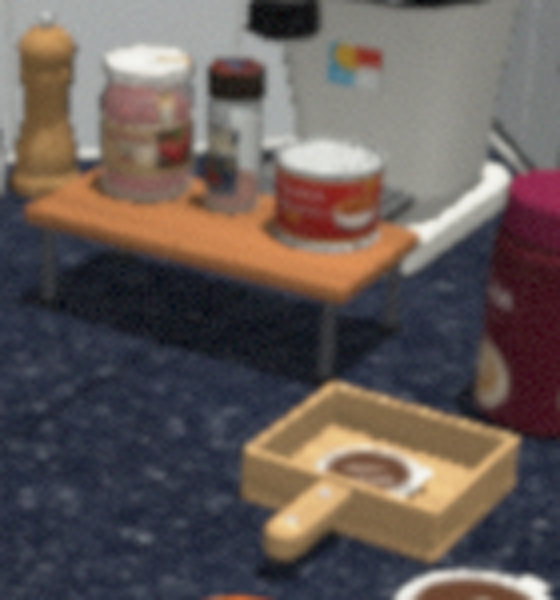

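```bash
cat > fit.py <<'E'
from h import *
from scipy.optimize import least_squares
def fit(obs,x0):
    # obs: list of (d, local pt, pix)
    def f(p):
        c,s=np.cos(p[2]/100),np.sin(p[2]/100); r=[]
        for d,l,px in obs:
            P=[p[0]+c*l[0]-s*l[1],p[1]+s*l[0]+c*l[1],l[2]]
            r+=list(w2p(d,P)-px)
        return np.array(r)
    o=least_squares(f,[x0[0],x0[1],x0[2]*100],loss='soft_l1')
    return [o.x[0],o.x[1],np.degrees(o.x[2]/100)],f(o.x).reshape(-1,2)
def cp(x0,y0,s): return lambda a,b: np.array([x0+(a+.5)/s-.5,y0+(b+.5)/s-.5])
E
python3 - <<'E'
from fit import *
T=load('top','0');S=load('scene','0')
c1=cp(280,170,8);c2=cp(198,115,7);c3=cp(225,100,4)
tr=[(T,(55,65,34),c1(110,103)),(T,(55,-65,34),c1(433,113)),(T,(-55,65,34),c1(104,375)),(T,(-55,-65,34),c1(428,386)),(T,(-127,0,28),c1(266,562))]
trS=[(S,(55,65,34),c3(335,381)),(S,(55,-65,34),c3(520,436)),(S,(-55,65,34),c3(245,452)),(S,(-55,-65,34),c3(432,520)),(S,(-55,-65,0),c3(433,558))]
bd=[(T,(60,130,78),c2(75,93)),(T,(60,-130,78),c2(639,98)),(T,(-60,130,78),c2(67,353)),(T,(-60,-130,78),c2(638,358))]
bdS=[(S,(-60,130,78),c3(27,210)),(S,(-60,-130,78),c3(338,283)),(S,(60,-130,78),c3(418,238)),(S,(-60,-130,64),c3(338,298))]
for n,o in(('tray top',tr),('tray scene',trS),('tray both',tr+trS),('board top',bd),('board scene',bdS),('board both',bd+bdS)):
    p,r=fit(o,(450,-150,0)); print(n,np.round(p,2)); print(np.round(r,1).tolist())
for u,v in((349,236),(318,261)): print(p2w(T,u,v,10))
print('disc',p2w(T,*c1(262,270),18))
# deep tray ref
print(p2w(T,170,203,80), p2w(T,160,232,78))
E
```

```text
tray top [ 5.3794e+02 -2.2268e+02 -9.0000e-02]
[[0.1, 0.1], [-0.2, 0.0], [0.2, 0.0], [0.3, -0.1], [-0.3, -0.1]]
tray scene [ 532.94 -224.95   -1.16]
[[-0.2, 0.0], [0.1, 0.6], [-0.6, -1.0], [1.2, -1.6], [-0.2, 1.6]]
tray both [ 537.   -223.08   -0.66]
[[0.3, 0.2], [0.1, 0.5], [0.1, 0.1], [0.2, 0.4], [-0.6, 0.2], [-0.3, -0.7], [0.0, -0.4], [-0.4, -1.7], [1.6, -2.6], [0.1, 0.6]]
board top [697.01  -9.34   1.06]
[[-0.6, 0.0], [0.5, 0.1], [-0.5, -0.1], [0.6, -0.0]]
board scene [ 6.9655e+02 -5.9800e+00 -1.4000e-01]
[[-1.2, -2.5], [0.2, 0.5], [0.9, -2.5], [-0.1, 1.6]]
board both [ 6.9615e+02 -7.4700e+00  5.6000e-01]
[[-1.0, -0.1], [0.0, 0.7], [-1.2, -0.2], [-0.2, 0.6], [-1.0, -2.2], [1.2, 0.5], [1.3, -2.6], [0.9, 1.6]]
[ 426.61659137 -343.03722372   10.        ]
[ 343.76277854 -243.3685608    10.        ]
disc [ 528.87454649 -221.9422499    18.        ]
[510.81767983 227.75520681  80.        ] [420.45215224 253.93318042  78.        ]
```

```bash
cat > ov.py <<'E'
from fit import *
def wire(cam,tag,items,box,s,name):
    d=load(cam,tag); x0,y0,x1,y1=box
    im=cv2.resize(cv2.imread(f'pics/{cam}_{tag}.png')[y0:y1,x0:x1],None,fx=s,fy=s,interpolation=cv2.INTER_CUBIC)
    for (px,py,yw),pts,col in items:
        c,sn=np.cos(np.radians(yw)),np.sin(np.radians(yw)); q=[]
        for l in pts:
            u=w2p(d,[px+c*l[0]-sn*l[1],py+sn*l[0]+c*l[1],l[2]]); q.append((u-[x0,y0]+.5)*s-.5)
        cv2.polylines(im,[np.round(q).astype(int)],True,col,1)
    cv2.imwrite(f'pics/{name}.png',im)
def rect(a,b,y,z): return [(a,y,z),(b,y,z),(b,-y,z),(a,-y,z)]
def tray(p): return [(p,rect(-55,55,65,34),(0,255,0)),(p,rect(-55,55,65,0),(0,0,255)),(p,rect(-127,-55,11,32),(255,255,0))]
def shelf(p): return [(p,rect(-60,60,130,78),(0,255,0)),(p,rect(-60,60,130,64),(0,0,255)),(p,rect(-55,55,120,0),(255,0,255))]
E
python3 - <<'E'
from ov import *
t=(537.9,-222.7,-.1);b=(697,-9.3,1.06)
I=tray(t)+shelf(b)
wire('top','0',I,(198,115,300,175),7,'o2')
wire('top','0',I,(280,170,345,245),8,'o1')
wire('scene','0',I,(225,130,365,250),5,'o3')
E
```

```text
(no output)
```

View pics/o2.png

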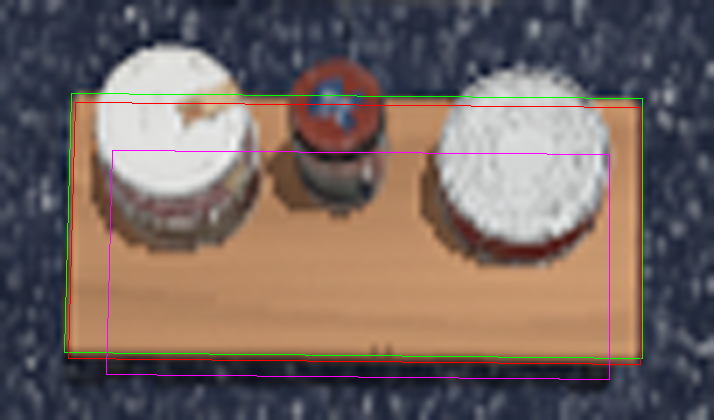

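View pics/o1.png

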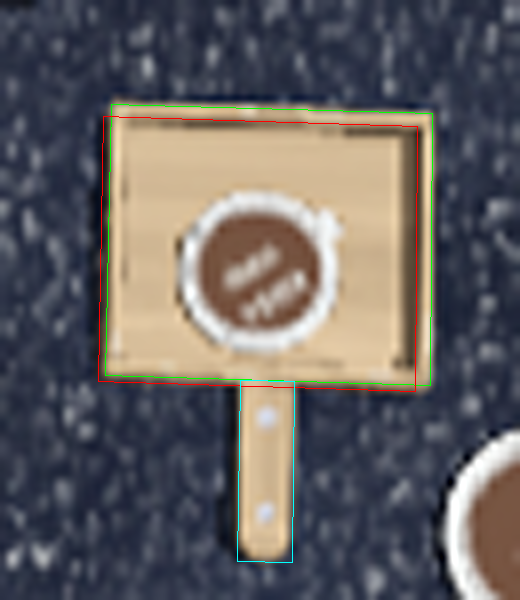

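View pics/o3.png

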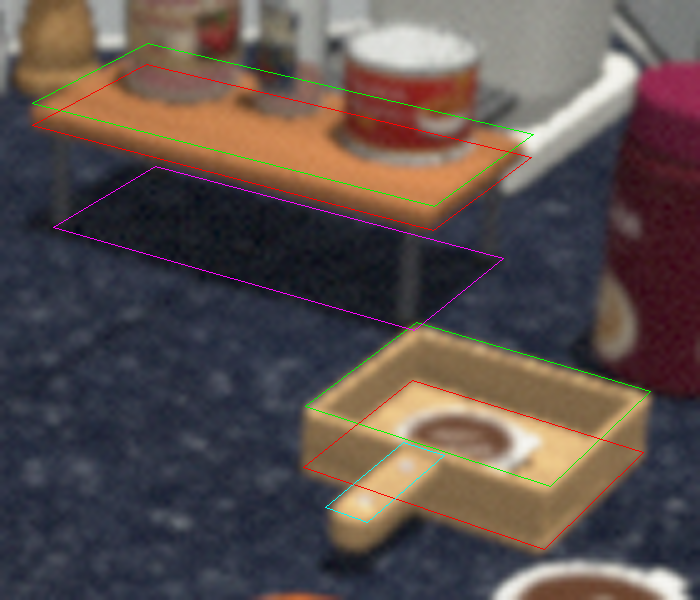

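```bash
cat > edge.py <<'E'
from fit import *
def edge(d,a,b,n=60,half=4,trim=.08):
    """subpixel: strongest gradient of (R-B) along normal of pixel segment a-b"""
    im=np.asarray(d['image']).astype(np.float32); g=cv2.GaussianBlur(im[...,0]-im[...,2],(0,0),.7)
    a,b=np.array(a,float),np.array(b,float); t=(b-a)/np.linalg.norm(b-a); nn=np.array([-t[1],t[0]])
    s=np.arange(-half,half+.01,.1); pts=[]
    for f in np.linspace(trim,1-trim,n):
        P=(a+f*(b-a))[None]+s[:,None]*nn
        v=cv2.remap(g,P[:,0].astype(np.float32)[None],P[:,1].astype(np.float32)[None],cv2.INTER_LINEAR)[0]
        gr=np.abs(np.gradient(v)); k=gr>.5*gr.max(); 
        pts.append((P*gr[:,None]*k[:,None]).sum(0)/(gr*k).sum())
    pts=np.array(pts); l=cv2.fitLine(pts.astype(np.float32),cv2.DIST_HUBER,0,.01,.01).ravel()
    r=(pts-l[2:])@np.array([-l[1],l[0]])
    return l[2:],l[:2],np.std(r)
def wl(d,a,b,z,**k):
    c,t,s=edge(d,a,b,**k); h=np.linalg.norm(np.array(b)-a)/2*.9
    if t@(np.array(b,float)-a)<0:t=-t
    P,Q=p2w(d,*(c-h*t),z),p2w(d,*(c+h*t),z)
    return P,Q,np.degrees(np.arctan2(Q[1]-P[1],Q[0]-P[0])),s
E
python3 - <<'E'
from edge import *
T=load('top','0');c1=cp(280,170,8);c2=cp(198,115,7)
def sh(n,a,b,z,**k):
    P,Q,an,s=wl(T,a,b,z,**k);print(n,np.round(P[:2],1),np.round(Q[:2],1),round(an,2),round(float(s),2))
sh('board front64',c2(637,360),c2(68,356),64)
sh('board front78',c2(637,360),c2(68,356),78)
sh('board left',c2(68,355),c2(75,93),78,half=2)
sh('board right',c2(638,358),c2(639,98),78,half=3)
sh('tray back',c1(433,113),c1(110,103),34,half=1.2)
sh('tray front',c1(428,386),c1(104,377),34,half=1.5)
sh('tray left',c1(104,375),c1(110,103),34,half=2)
sh('tray right',c1(428,386),c1(433,113),34,half=1.5)
sh('h left',c1(240,520),c1(241,400),32,half=2)
sh('h right',c1(292,520),c1(295,400),32,half=2)
E
```

```text
board front64 [ 640.  -141.7] [636.7  91.1] 90.82 0.11
board front78 [ 637.2 -140.6] [633.9  89.5] 90.82 0.11
board left [652.8 119.7] [762.2 121.5] 0.96 0.1
board right [ 643.9 -139.3] [ 752.1 -137.3] 1.06 0.05
tray back [ 593.8 -284.7] [ 594.4 -167.1] 89.72 0.15
tray front [ 480.4 -273.9] [ 482.  -157.3] 89.21 0.46
tray left [ 482.1 -156. ] [ 581.2 -157.1] -0.61 0.17
tray right [ 500.3 -288.9] [ 600.  -289.5] -0.37 0.06
h left [ 428.3 -210.5] [ 471.3 -211. ] -0.69 0.21
h right [ 429.5 -232.7] [ 472.6 -234.2] -2.04 0.07
```

```bash
cat >> h.py <<'E'
def st():
    s=state(); M=cv2.Rodrigues(np.array(s['tcp_rot']))[0]
    y=M[:,1]; a=np.degrees(np.arctan2(-y[0],y[1])); a=(a+90)%180-90
    print('t',round(s['time_s'],2),'tcp',np.round(s['tool_pos'],1),'yaw',round(a,2),'z',np.round(M[:,2],3),'F',np.round(s['wrist_force'],1),'w',round(s['gripper_width'],3),'j',np.round(s['joint_pos'],2))
E
python3 -c "
from h import *; st()"
```

```text
t 0.1 tcp [163.6 628.5 204.5] yaw -14.6 z [-0.001 -0.002 -1.   ] F [-0.6  0.4 -0.1] w 1.001 j [ 1.14  0.25  1.56 -0.    1.34 -0.17]
```

Request:
arm_command --series '[[[0.03,-0.04,0],2,0],[[0.03,-0.04,0],2,0],[[0.03,-0.04,0],2,0],[[0.03,-0.04,0],2,0],[[0.03,-0.04,0],2,0],[[0.03,-0.04,0],2,0],[[0.03,-0.04,0],1,0],[[0.03,-0.04,0],1,0],[[0.01,-0.045,0],0,0],[[0,-0.045,0],0,0],[[0,-0.045,0],0,0],[[0,-0.045,0],0,0]]'

```text
time_s: 1.3
tool_pos: [413.3, 127.3, 205.1]
tcp_rot: [-0.016, -3.141, 0.0]
wrist_force: [1.4, -0.4, 0.4]
gripper_width: 0.999
```

Request:
arm_command --series '[[[0.003,-0.045,0],0,0],[[0.003,-0.045,0],0,0],[[0.003,-0.045,0],0,0],[[0.003,-0.045,0],0,0],[[0.003,-0.045,0],0,0],[[0.003,-0.045,0],0,0],[[0.003,-0.04,0],0,0],[[0,-0.02,0],0,0],[[0,0,0],0,0],[[0,0,0],0,0]]'

```text
time_s: 2.3
tool_pos: [434.5, -200.5, 205.0]
tcp_rot: [-0.017, -3.141, -0.002]
wrist_force: [0.5, 0.0, 0.5]
gripper_width: 1.0
```

```bash
python3 -c "
from h import *; st()"
```

```text
t 2.3 tcp [ 434.5 -200.5  205. ] yaw -0.63 z [-0.001  0.001 -1.   ] F [0.5 0.  0.5] w 1.0 j [-0.67 -0.17  1.98  0.    1.33 -2.23]
```

Request:
arm_command --series '[[[0.003,-0.0215,-0.03],0,0],[[0,0,-0.04],0,0],[[0,0,-0.04],0,0],[[0,0,-0.03],0,0],[[0,0,-0.01],0,0],[[0,0,0],0,0],[[0,0,0],0,0]]'

```text
time_s: 3.0
tool_pos: [439.0, -222.6, 57.0]
tcp_rot: [0.015, 3.14, -0.002]
wrist_force: [0.4, -0.2, 0.2]
gripper_width: 1.0
```

```bash
python3 -c "
from h import *; st(); snap('top','1'); snap('scene','1'); crop('top','1',270,170,350,250,7,'c4');crop('scene','1',255,170,375,270,6,'c5')"
```

```text
t 3.0 tcp [ 439.  -222.6   57. ] yaw -0.54 z [ 0.002 -0.002 -1.   ] F [ 0.4 -0.2  0.2] w 1.0 j [-0.7   0.07  2.05  0.    1.01 -2.26]
```

View pics/c5.png

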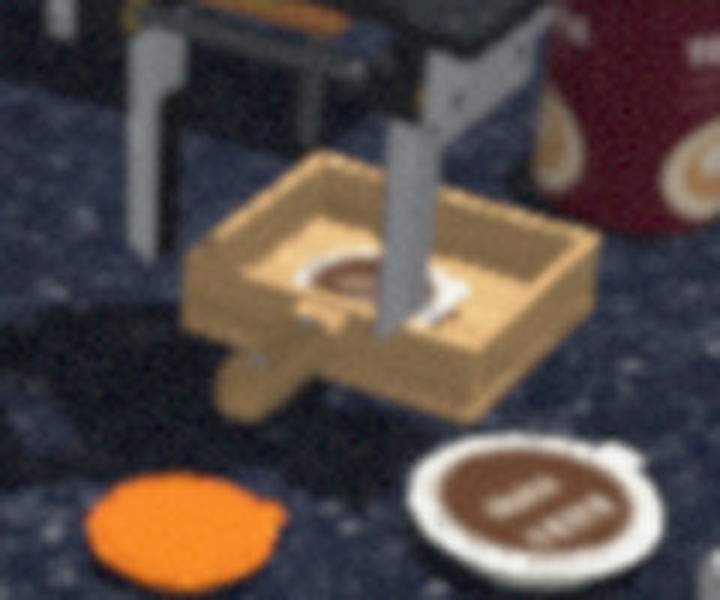

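The enlarged scene view shows the fingers (tips at about (150,260) and (390,330)) either side of the handle at (270,370), clear of the walls. I'll go down and close.

Request:
arm_command --series '[[[-0.001,0,-0.02],0,0],[[0,0,-0.02],0,0],[[0,0,-0.01],0,0],[[0,0,0],0,0],[[0,0,0],0,0],[[0,0,0],0,0.3]]'

```text
time_s: 3.7
tool_pos: [437.7, -223.2, 6.7]
tcp_rot: [0.016, 3.14, -0.002]
wrist_force: [-0.6, 0.2, 0.7]
gripper_width: 0.948
```

Request:
arm_command --series '[[[0,0,0],0,0.5],[[0,0,0],0,0.6],[[0,0,0],0,0.65],[[0,0,0],0,0.7],[[0,0,0],0,0.75],[[0,0,0],0,0.8],[[0,0,0],0,0.9],[[0,0,0],0,1],[[0,0,0],0,1],[[0,0,0],0,1]]'

```text
time_s: 4.7
tool_pos: [436.8, -222.5, 5.4]
tcp_rot: [-0.017, -3.142, 0.0]
wrist_force: [0.4, -0.2, -1.1]
gripper_width: 0.231
```

```bash
python3 -c "
from h import *; st(); snap('top','2'); snap('scene','2'); crop('top','2',270,170,350,250,7,'c6');crop('scene','2',255,170,375,270,6,'c7')"
```

```text
t 4.7 tcp [ 436.8 -222.5    5.4] yaw -0.61 z [-0. -0. -1.] F [ 0.4 -0.2 -1.1] w 0.231 j [-0.7   0.17  2.07 -0.    0.91 -2.26]
```

View pics/c7.png

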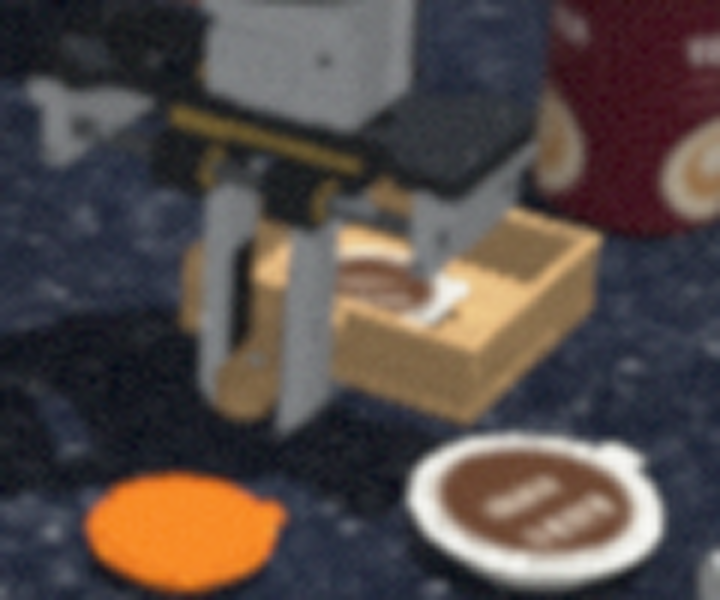

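View pics/c6.png

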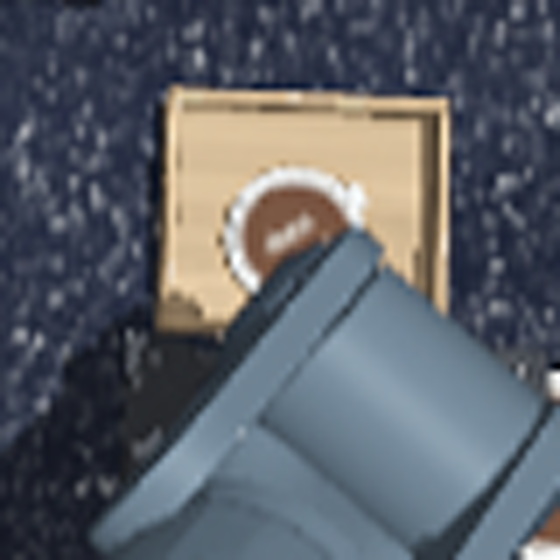

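The jaws are closed on the handle (21.7 mm opening) and the tray hasn't moved. I'll slide sideways first, clear of the shelf.

Request:
arm_command --series '[[[0,0.003,0],0,1],[[0,0.006,0],0.1,1],[[0,0.009,0],0.2,1],[[0,0.011,0],0.2,1],[[0,0.012,0],0.2,1],[[0,0.012,0],0.2,1],[[0,0.012,0],0.2,1],[[0,0.012,0],0.2,1],[[0,0.012,0],0.2,1],[[0,0.012,0],0,1],[[0,0.012,0],0,1],[[0,0.012,0],0,1]]'

```text
time_s: 6.0
tool_pos: [436.8, -96.5, 5.4]
tcp_rot: [0.025, -3.141, -0.0]
wrist_force: [0.4, -1.0, -1.2]
gripper_width: 0.231
```

Request:
arm_command --series '[[[0,0.012,0],0,1],[[0,0.012,0],0,1],[[0,0.012,0],0,1],[[0,0.012,0],0,1],[[0,0.01,0],0,1],[[0,0.008,0],0,1],[[0,0.007,0],0,1],[[0,0.006,0],0,1],[[0,0.004,0],0,1],[[0,0.002,0],0,1],[[0,0.0,0],0,1],[[0,0,0],0,1]]'

```text
time_s: 7.2
tool_pos: [436.8, -12.5, 5.4]
tcp_rot: [0.025, -3.141, -0.0]
wrist_force: [0.2, -0.1, -0.5]
gripper_width: 0.23
```

```bash
python3 -c "
from h import *; st(); snap('top','3'); snap('scene','3'); crop('top','3',195,110,305,250,5,'c8')"
```

```text
t 7.2 tcp [436.8 -12.5   5.4] yaw 0.9 z [-0.  0. -1.] F [ 0.2 -0.1 -0.5] w 0.23 j [-0.29  0.05  2.2   0.    0.9  -1.88]
```

View pics/c8.png

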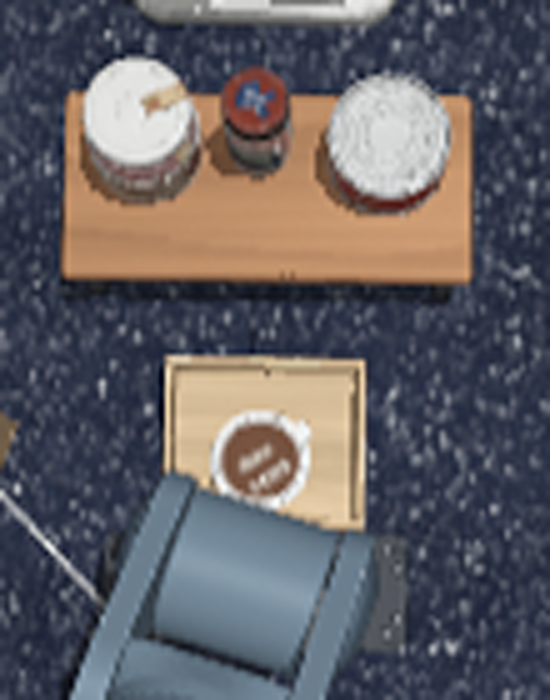

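View pics/scene_3.png

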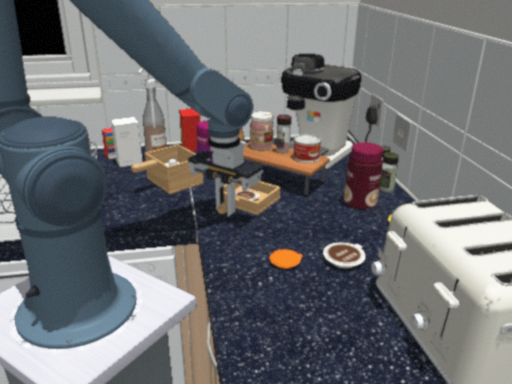

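The tray lies in front of the shelf: in the crop its back rim runs from (166,357) to (366,362), with the disc inside. The scene view shows the gripper well clear of the deep tray. I'll measure the tray against the shelf.

```bash
python3 - <<'E'
from edge import *
T=load('top','3');c=cp(195,110,5)
def sh(n,a,b,z,**k):
    P,Q,an,s=wl(T,a,b,z,**k);print(n,np.round(P[:2],1),np.round(Q[:2],1),round(an,2),round(float(s),2))
sh('tray back',c(366,361),c(166,356),34,half=1.2)
sh('tray left',c(164,475),c(166,357),34,half=1.5)
sh('tray right',c(364,525),c(366,362),34,half=1.5)
sh('board front64',c(470,283),c(64,279),64)
E
```

```text
tray back [594.4 -64. ] [594.2  52.7] 90.12 0.12
tray left [517.8  54.7] [586.9  55.1] 0.32 0.07
tray right [482.5 -76.6] [577.4 -75.6] 0.66 0.09
board front64 [ 640.6 -157.5] [636.6  74.9] 90.98 0.13
```

Request:
arm_command --series '[[[0.003,0.001,0],0.2,1],[[0.006,0,0],0.2,1],[[0.008,0,0],0,1],[[0.009,0,0],0,1],[[0.009,0,0],0,1],[[0.009,0,0],0,1],[[0.008,0,0],0,1],[[0.006,0,0],0,1],[[0.004,0,0],0,1],[[0.002,0,0],0,1],[[0,0,0],0,1]]'

```text
time_s: 8.4
tool_pos: [501.0, -11.4, 5.4]
tcp_rot: [-0.036, 3.141, 0.0]
wrist_force: [-2.5, 0.7, 1.5]
gripper_width: 0.233
```

```bash
python3 -c "
from h import *; st(); snap('top','4'); crop('top','4',195,110,305,250,5,'c9')"
```

```text
t 8.4 tcp [501.  -11.4   5.4] yaw 1.3 z [ 0.  0. -1.] F [-2.5  0.7  1.5] w 0.233 j [-0.25  0.19  2.04  0.    0.91 -1.84]
```

View pics/c9.png

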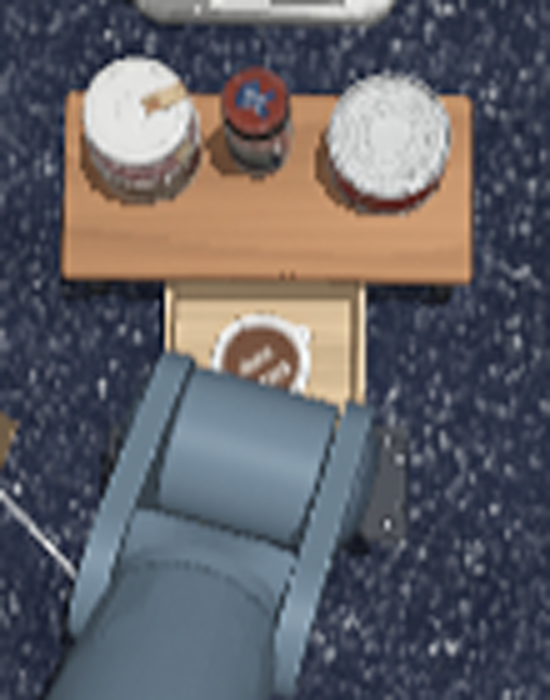

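The tray has started under the board, and its sides at columns 166 and 365 are centred between the board's ends at 63 and 472.

```bash
python3 - <<'E'
from edge import *
T=load('top','4');c=cp(195,110,5)
def sh(n,a,b,z,**k):
    P,Q,an,s=wl(T,a,b,z,**k);print(n,np.round(P[:2],1),np.round(Q[:2],1),round(an,2),round(float(s),2))
sh('tray left',c(166,350),c(166,290),34,half=1.5)
sh('tray right',c(364,400),c(366,290),34,half=1.5)
E
```

```text
tray left [607.6  56.3] [643.2  57.7] 2.12 0.01
tray right [587.6 -74.9] [652.8 -73.1] 1.58 0.11
```

Request:
arm_command --series '[[[0.003,0,0],0,1],[[0.006,0,0],0,1],[[0.008,0,0],0,1],[[0.009,0,0],0,1],[[0.009,0,0],0,1],[[0.009,0,0],0,1],[[0.009,0,0],0,1],[[0.008,0,0],0,1],[[0.007,0,0],0,1],[[0.006,0,0],0,1],[[0.003,0,0],0,1],[[0,0,0],0,1]]'

```text
time_s: 9.65
tool_pos: [578.8, -11.5, 5.5]
tcp_rot: [-0.035, 3.139, -0.0]
wrist_force: [0.4, -1.2, 0.8]
gripper_width: 0.231
```

```bash
python3 -c "
from h import *; st(); snap('top','5'); snap('scene','5'); crop('top','5',195,110,305,250,5,'c10'); crop('scene','5',170,110,350,240,4,'c11')"
```

```text
t 9.65 tcp [578.8 -11.5   5.5] yaw 1.29 z [ 0.002 -0.    -1.   ] F [ 0.4 -1.2  0.8] w 0.231 j [-0.22  0.34  1.84  0.    0.95 -1.81]
```

View pics/c10.png

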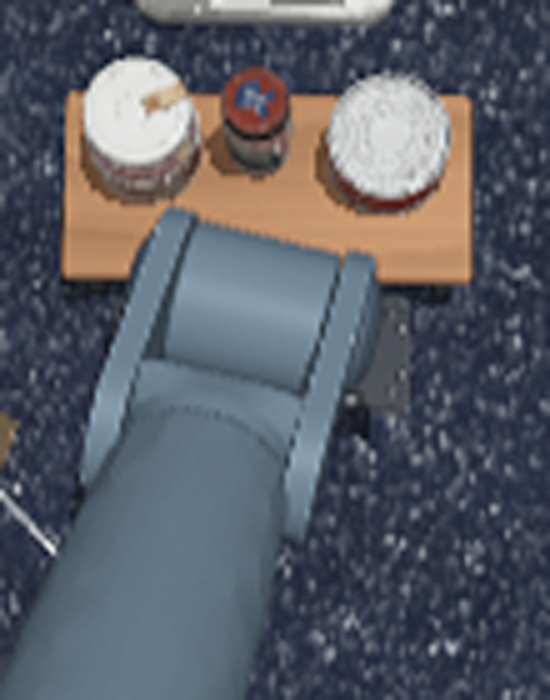

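View pics/c11.png

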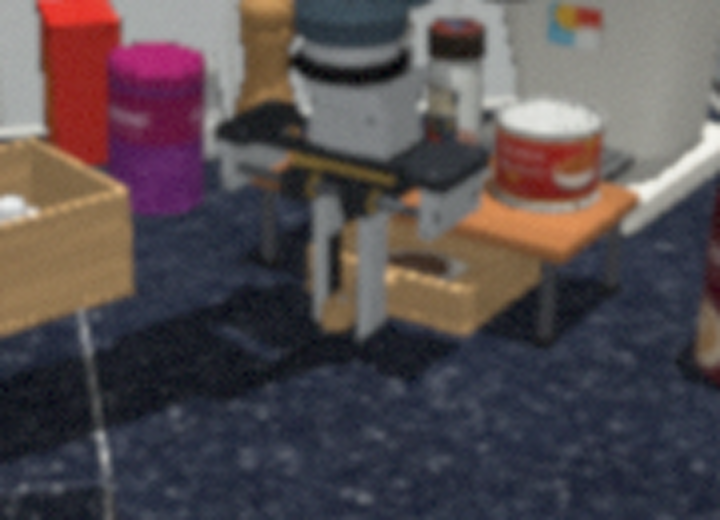

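Request:
arm_command --series '[[[0.002,0,0],-0.2,1],[[0.004,0,0],0,1],[[0.004,0,0],0,1],[[0.002,0,0],0,1],[[0.0005,0,0],0,1],[[0,0,0],0,1],[[0,0,0],0,1]]'

```text
time_s: 10.45
tool_pos: [590.3, -11.5, 5.4]
tcp_rot: [-0.03, 3.141, -0.0]
wrist_force: [-3.2, -0.4, 1.4]
gripper_width: 0.231
```

```bash
python3 - <<'E'
from ov import *
st(); snap('scene','6')
b=(698.7,-8.8,.95);c=np.radians(.95)
t=(698.7-5*np.cos(c),-8.8-5*np.sin(c),.95)
wire('scene','6',tray(t)+shelf(b),(225,130,345,230),6,'o4')
crop('scene','6',225,130,345,230,6,'o4b')
E
```

```text
t 10.45 tcp [590.3 -11.5   5.4] yaw 1.1 z [ 0. -0. -1.] F [-3.2 -0.4  1.4] w 0.231 j [-0.21  0.37  1.81  0.    0.96 -1.8 ]
```

View pics/o4.png

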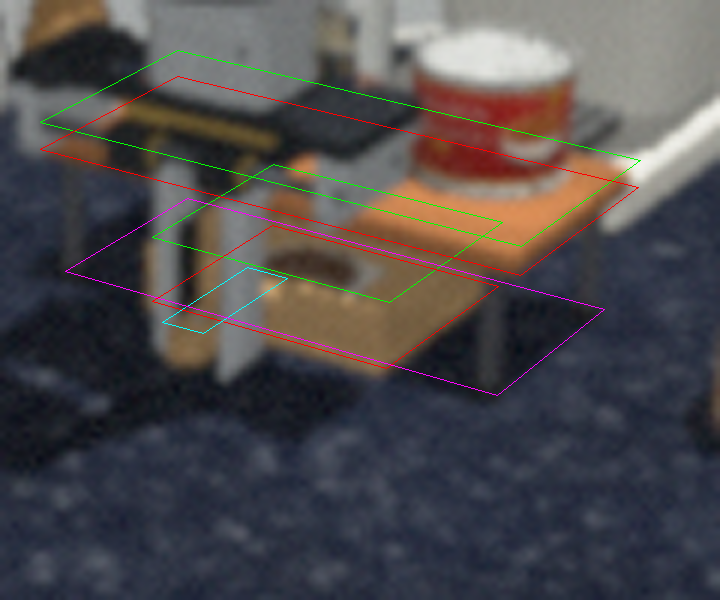

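View pics/o4b.png

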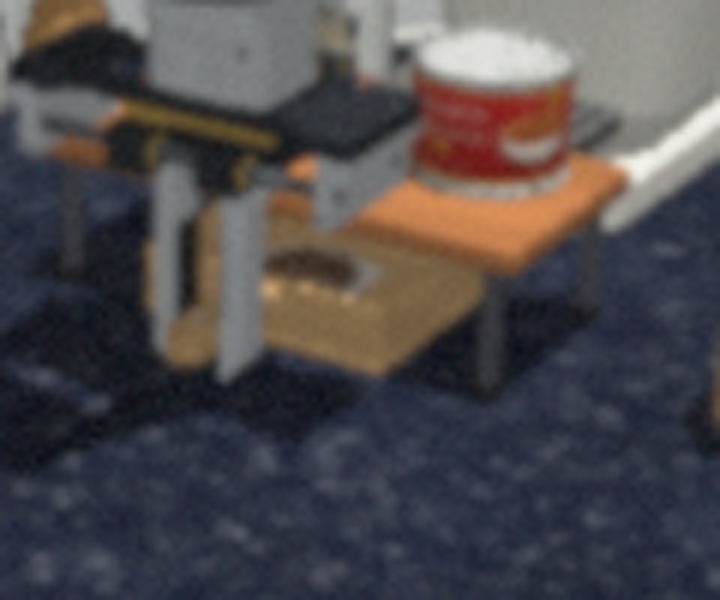

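Request:
arm_command --series '[[[0.001,0,0],0,1],[[0.0005,0,0],0,1],[[0,0,0],0,1],[[0,0,0],0,1],[[0,0,0],0,0.7],[[0,0,0],0,0.6],[[0,0,0],0,0.5],[[0,0,0],0,0.4],[[0,0,0],0,0.3],[[0,0,0],0,0.2],[[0,0,0],0,0.2]]'

```text
time_s: 11.6
tool_pos: [591.9, -11.5, 5.5]
tcp_rot: [-0.03, 3.141, -0.0]
wrist_force: [-0.8, -0.6, 0.6]
gripper_width: 0.775
```

```bash
python3 -c "
from h import *; st()"
```

```text
t 11.6 tcp [591.9 -11.5   5.5] yaw 1.1 z [ 0. -0. -1.] F [-0.8 -0.6  0.6] w 0.775 j [-0.21  0.37  1.81 -0.    0.96 -1.8 ]
```

Request:
arm_command --series '[[[-0.005,0,0.01],0,0.2],[[-0.01,0,0.02],0,0.2],[[-0.02,0,0.03],0,0.2],[[-0.03,0,0.03],0,0.2],[[-0.03,0,0.03],0,0.2],[[-0.03,-0.04,0.02],0,0.2],[[-0.03,-0.05,0.02],0,0.2],[[0,-0.05,0.02],0,0.2],[[0,-0.05,0.02],0,0.2],[[0,-0.05,0],0,0.2],[[0,-0.03,0],0,0.2],[[0,0,0],0,0.2]]'

```text
time_s: 12.8
tool_pos: [444.1, -265.1, 198.3]
tcp_rot: [-0.023, 3.141, -0.002]
wrist_force: [-0.4, 0.6, -0.6]
gripper_width: 0.801
```

```bash
python3 - <<'E'
from ov import *
st(); snap('scene','7');snap('top','7')
b=(698.7,-8.8,.95);c=np.radians(.95)
t=(698.7-5*np.cos(c),-8.8-5*np.sin(c),.95)
wire('top','7',tray(t)+shelf(b),(195,115,305,200),7,'o5')
crop('top','7',195,115,305,200,7,'o5b')
crop('scene','7',225,130,345,230,6,'o6b')
E
```

```text
t 12.8 tcp [ 444.1 -265.1  198.3] yaw 0.85 z [ 0.001 -0.001 -1.   ] F [-0.4  0.6 -0.6] w 0.801 j [-0.76 -0.06  1.9  -0.    1.3  -2.34]
```

View pics/o5.png

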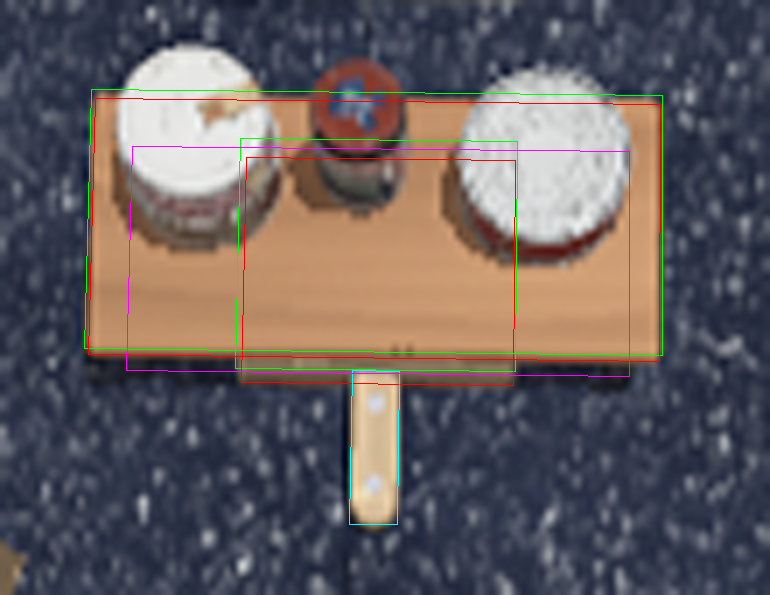

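View pics/o5b.png

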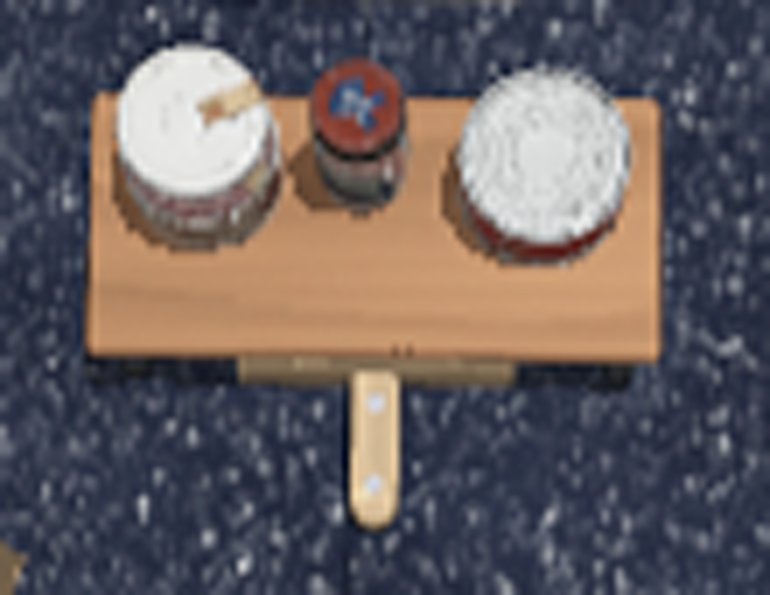

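View pics/o6b.png

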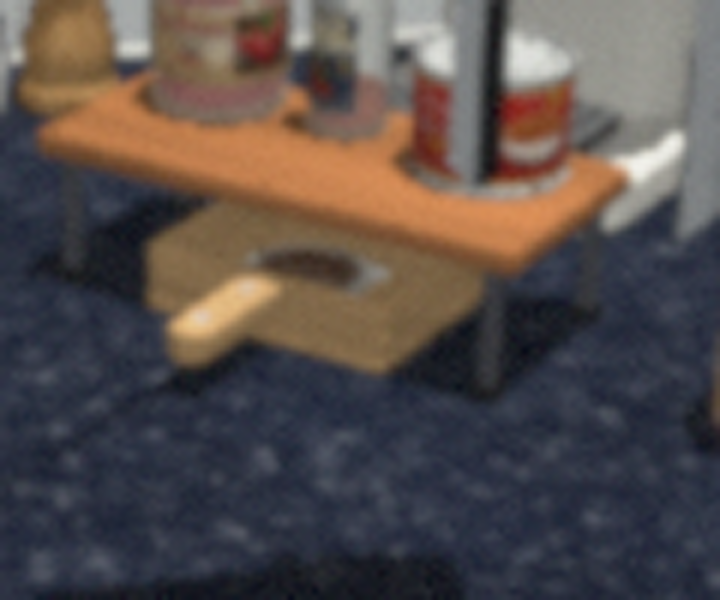

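The handle alone stands out. In the top crop the tray's front foot runs (240,381)–(514,386), on the wireframe of the home pose, and the disc shows in the tray in the scene crop. A numeric check follows.

```bash
python3 - <<'E'
from edge import *
T=load('top','7');c=cp(195,115,7)
def sh(n,a,b,z,**k):
    P,Q,an,s=wl(T,a,b,z,**k);print(n,np.round(P[:2],1),np.round(Q[:2],1),round(an,2),round(float(s),2))
sh('tray foot',c(512,386),c(242,382),0,half=1.2)
sh('board front64 R',c(655,361),c(530,360),64,half=2)
sh('board front64 L',c(230,358),c(92,356),64,half=2)
sh('h left',c(351,505),c(352,385),32,half=2)
sh('h right',c(398,505),c(399,385),32,half=2)
print('ends',p2w(T,*c(239,382),0)[:2],p2w(T,*c(514,386),0)[:2],'tip',p2w(T,*c(374,527),28)[:2],p2w(T,*c(374,527),24)[:2])
# same reading on initial image deep tray shift
A=load('top','0')['image'][180:245,140:200].astype(float);B=T['image'][180:245,140:200].astype(float);print('deep diff',np.abs(A-B).mean())
print(np.round(cv2.phaseCorrelate(A[...,0].copy(),B[...,0].copy()),3) if 0 else cv2.phaseCorrelate(A[...,0].copy(),B[...,0].copy()))
E
```

```text
tray foot [638.2 -68. ] [637.5  48. ] 90.35 0.29
board front64 R [ 640.6 -135.2] [639.3 -84.2] 91.48 0.01
board front64 L [636.7  60.6] [637.2 117.2] 89.4 0.1
h left [5.777e+02 3.000e-01] [628.5   1.8] 1.62 0.17
h right [578.3 -23. ] [629.1 -21.4] 1.86 0.12
ends [637.49675274  56.0261132 ] [639.2601149  -75.19893525] tip [565.79348334 -11.45465008] [566.32838602 -11.33208003]
deep diff 4.992735042735043
((-0.0021005855881561786, -0.009730093834775744), 0.9987267714904369)
```

```bash
python3 -c "
from h import *; st(); print(job.sign_off())"
```

```text
t 12.9 tcp [ 444.2 -261.9  197.5] yaw 1.04 z [-0.     0.001 -1.   ] F [ 0.5 -0.3 -1. ] w 0.801 j [-0.75 -0.07  1.91  0.    1.3  -2.34]
the job is handed in; nothing more can be done
None
```

I gripped the low tray by its handle and slid it sideways to the shelf's midline. I then squared it up, pushed it under the board until its front wall was level with the edge, let go and backed clear. I handed the job in at 12.9 s; no verdict is reported.

What the last checks showed, with the gripper clear of everything:

| Check | Tray | Shelf or target |
|---|---|---|
| Front wall against board's front edge (x, mm) | about 638 | about 638.4 |
| Tray origin from the handle tip (x, mm) | 692.8 | 693.7 |
| Sideways position at the front (y, mm) | -9.6 | -9.8 |

- **Squareness:** this is the least certain check. The tray's front foot read 0.35°, the tool 1.1° and the handle edges 1.6–1.9°, against about 0.95° for the board. I judged the tray square to within about 1°.
- **Camera disagreement:** just before I let go, the scene camera suggested the tray was a few mm further short than the top camera did. I went by the top camera because it reads the tray and shelf together.
- **Disc, deep tray and forces:** the disc is visible lying in the tray, and the deep tray did not move (image shift about 0.01 pixel). Wrist force readings stayed within about 4 N, with no sign of a bump.

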